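# Move the fraction flasks to the rack in run order

## Robot

A 6-joint arm with a two-finger parallel gripper is mounted at the origin on the work surface. World frame = base frame: x ahead of the robot, y to its left, z up, the work surface at z = 0. Lengths are in m, angles in rad, forces in N, time in s.
With the tool pointing down it reaches from about 0.3 to 0.775 m from the base axis. Payload 14.6 kg.
Tool frame: the origin (TCP) lies between the finger pads, 19 mm behind the fingertips; this is the grasp point; z points along the fingers, y is the line along which they close (so a half turn about z gives the same grasp; the last joint's range is limited). The gripper opens to 85 mm and grips with 20 to 120 N. Pads are 22 mm wide; open, the fingers measure 114 mm over their backs; the gripper's body (76 mm by 85 mm) begins 54 mm behind the grasp point. The pads swing forward as they close: fully open they stand 13 mm farther back than shut.
Start: joints at [1.124, 0.3, 1.521, -0, 1.321, -0.067], TCP at [0.204, 0.511, 0.25] pointing down, gripper open.
Joint ranges: [-3.03, 3.03], [-0.79, 2.21], [0.23, 2.52], [-1.04, 4.18], [0, 3.07], [-2.55, 2.55]. Speed limits (rad/s): [2.22, 2.22, 2.57, 3.14, 3.14, 3.14].

## Interface

Orientations are given as [roll, pitch, yaw] about the fixed x, y, z axes, in that order (R = Rz(yaw) Ry(pitch) Rx(roll)).
In Python, from cell import arm gives the robot as it stands. The module is installed in compiled form; this text tells all that it offers.
- The arm moves only by the shell command python3 -m jog 'ROWS' [FORCE]. ROWS is JSON, a list of rows, each a list of 7 numbers: the shift along the world's x, y, z in cm, then the turn, a rotation vector about the world's x, y, z in rad, then the finger opening in cm, from 0 to 8.54. A call has 1 to 20 rows; each row shifts and turns the commanded pose from where the row before left it; what a row does not reach is not made up. A row lasts 1/12 s, in which the tool goes at most 41.7 mm and 7.16 degrees, less where a joint would pass 70% of its speed; a pose out of reach is approached as far as the arm can. A call is refused whole if a number of a shift passes 4.17 or a number of a turn 0.125, either way. A call with a gripper value outside its range is refused whole. The fingers move at their own pace and stop on an object; FORCE is the grip in N (left out, the last holds). Time passes only in rows, so rows that do not move let the fingers close. It gives the time, the measured TCP pose, the force, the opening and the grip force at its end, in the units of the state.
- arm.get_obs(): the state, without advancing time (a new reading comes with each control period).
- arm.read_camera(name): name is "scene" or "top" or "wrist"; returns a dict with "frame" (420x560x3 uint8, blue, green, red), "vertical_fov" (degrees; the focal length in pixels is half the picture's height over the tangent of half this angle, whatever the lens; pixels are square), "cx", "cy" (the principal point, pixels), "k1" (the pictures are not rectified: a ray, as slopes to the right and down, at radius r is drawn at 1 + k1 r^2 times it, then the intrinsics apply), "position" and "orientation" of the camera in the world. Camera axes: x right, y up, looking along -z (the intrinsics and any distortion apply to the point x, -y, -z); pixel columns grow to the right and rows downward; lengths in m; the calibration is good to about 2 mm. A picture is of the moment at which its call begins. There is no depth.
- arm.finish_job(): hands the job in; it is judged then, once.
The state is a dict: "time": time; "joint_positions": joint angles; "joint_vel": joint speeds; "joint_efforts": joint torques, N m; "position": TCP position; "orientation": TCP orientation; "ft_force": force on the tool from outside, world axes, zero at the start; "ft_torque": the same for the moment, N m; "gripper_width": finger opening in m; "grip_force": force on a finger pad.
Only numpy, scipy, OpenCV 4.12 (cv2) and the standard library are available. Lean on these libraries where they do the work, as an engineer would, in place of code of your own. Each camera call takes 0.05 s, during which the arm holds its last target. There are 200 camera calls.

## Task

The four receiving flasks hold dried-down fractions, and their order along the row of cork rings is the only record of the run. Move them all to the white four-well rack in the same order, left to right as seen from the robot, one flask seated upright in each well. They are glass: set them down rather than drop them, and do not knock them together.

Things in the scene. Friction and masses are not known exactly. Their poses are not given: they have to be found in the camera images.
- flask_50: Clear glass flask, smallest, round, bulb 51 mm wide; loose, upright on a cork ring. Origin: bulb centre, 25.5 mm above its lowest point; z up the neck. Neck: 28 mm wide, frosted, open, from 21 to 78.5 mm above the origin (31 mm bead on the top 4 mm); grip with the TCP 54.5 mm above the origin. Seated: origin 17.0 mm above the top of ring or rack. 60 g, +-a third, weight low.
- flask_100: Clear glass flask, round, bulb 64 mm wide; loose, upright on a cork ring. Origin: bulb centre, 32.0 mm above its lowest point; z up the neck. Neck: 28 mm wide, frosted, open, from 29 to 85.0 mm above the origin (31 mm bead on the top 4 mm); grip with the TCP 61.0 mm above the origin. Seated: origin 25.7 mm above the top of ring or rack. 80 g, +-a third, weight low.
- flask_250: Clear glass flask, widest, round, bulb 85 mm wide; loose, upright on a cork ring. Origin: bulb centre, 42.5 mm above its lowest point; z up the neck. Neck: 28 mm wide, frosted, open, from 40 to 95.5 mm above the origin (31 mm bead on the top 4 mm); grip with the TCP 71.5 mm above the origin. Seated: origin 38.0 mm above the top of ring or rack. 125 g, +-a third, weight low.
- flask_pear: Clear glass flask, tallest, teardrop: bulb 62 mm wide under a cone; loose, upright on a cork ring. Origin: bulb centre, 31.0 mm above its lowest point; z up the neck. Neck: 28 mm wide, frosted, open, from 60 to 106.0 mm above the origin (31 mm bead on the top 4 mm); grip with the TCP 82.0 mm above the origin. Seated: origin 24.5 mm above the top of ring or rack. 90 g, +-a third, weight low.
- ring_50: The cork ring under flask_50 at the start, one of four alike in the tray: 78 mm wide, 38 mm hole, 25 mm high, fixed. Origin: centre of its underside, 4 mm above the bench.
- ring_100: The cork ring under flask_100 at the start, one of four alike in the tray: 78 mm wide, 38 mm hole, 25 mm high, fixed. Origin: centre of its underside, 4 mm above the bench.
- ring_250: The cork ring under flask_250 at the start, one of four alike in the tray: 78 mm wide, 38 mm hole, 25 mm high, fixed. Origin: centre of its underside, 4 mm above the bench.
- ring_pear: The cork ring under flask_pear at the start, one of four alike in the tray: 78 mm wide, 38 mm hole, 25 mm high, fixed. Origin: centre of its underside, 4 mm above the bench.
- tray: Shallow steel tray with the cork rings, 115 x 385 mm, rim 9 mm high, fixed; the nearer or the farther row. Origin: centre of its underside, on the bench; y along the row, to the left as seen from the robot, x across, away from the robot. Rings at y = 138, 46, -46, -138 mm.
- rack: White plastic rack, 110 x 385 mm, 36 mm high, fixed, empty at the start. Origin: centre of its underside, on the bench; y along the row, to the left as seen from the robot, x across, away from the robot. Wells: 38 mm holes through its top face at y = 138, 46, -46, -138 mm, x = 0; any flask fits any well, its round bottom sits in the hole and centres itself if within 8 mm.
There are look-alikes about, which are no part of the job. Leave any black or pink look-alike of the flask_100 alone.

How it is judged:
At the end, for the whole second after the job is handed in: Each flask stands in the rack well with the same place from the left as the cork ring it started on: within 10 mm of the well's centre along and across the rack, within 6 mm of its seated height, within 0.3 rad of upright, released and at rest (((y of ring_50 in the frame of tray between 0.108 and 0.168 m and y of flask_50 in the frame of rack between 0.128 and 0.148 m) or (y of ring_50 in the frame of tray between 0.016 and 0.076 m and y of flask_50 in the frame of rack between 0.036 and 0.056 m) or (y of ring_50 in the frame of tray between -0.076 and -0.016 m and y of flask_50 in the frame of rack between -0.056 and -0.036 m) or (y of ring_50 in the frame of tray between -0.168 and -0.108 m and y of flask_50 in the frame of rack between -0.148 and -0.128 m)) and x of flask_50 in the frame of rack between -0.01 and 0.01 m and z of flask_50 in the frame of rack between 0.04701 and 0.05901 m and angle between each of flask_50, flask_100, flask_250, flask_pear's own z axis and vertical below 0.3 rad and linear speed of each of flask_50, flask_100, flask_250, flask_pear below 0.03 m/s and angular speed of each of flask_50, flask_100, flask_250, flask_pear below 0.3 rad/s and ((y of ring_100 in the frame of tray between 0.108 and 0.168 m and y of flask_100 in the frame of rack between 0.128 and 0.148 m) or (y of ring_100 in the frame of tray between 0.016 and 0.076 m and y of flask_100 in the frame of rack between 0.036 and 0.056 m) or (y of ring_100 in the frame of tray between -0.076 and -0.016 m and y of flask_100 in the frame of rack between -0.056 and -0.036 m) or (y of ring_100 in the frame of tray between -0.168 and -0.108 m and y of flask_100 in the frame of rack between -0.148 and -0.128 m)) and x of flask_100 in the frame of rack between -0.01 and 0.01 m and z of flask_100 in the frame of rack between 0.05575 and 0.06775 m and ((y of ring_250 in the frame of tray between 0.108 and 0.168 m and y of flask_250 in the frame of rack between 0.128 and 0.148 m) or (y of ring_250 in the frame of tray between 0.016 and 0.076 m and y of flask_250 in the frame of rack between 0.036 and 0.056 m) or (y of ring_250 in the frame of tray between -0.076 and -0.016 m and y of flask_250 in the frame of rack between -0.056 and -0.036 m) or (y of ring_250 in the frame of tray between -0.168 and -0.108 m and y of flask_250 in the frame of rack between -0.148 and -0.128 m)) and x of flask_250 in the frame of rack between -0.01 and 0.01 m and z of flask_250 in the frame of rack between 0.06802 and 0.08002 m and ((y of ring_pear in the frame of tray between 0.108 and 0.168 m and y of flask_pear in the frame of rack between 0.128 and 0.148 m) or (y of ring_pear in the frame of tray between 0.016 and 0.076 m and y of flask_pear in the frame of rack between 0.036 and 0.056 m) or (y of ring_pear in the frame of tray between -0.076 and -0.016 m and y of flask_pear in the frame of rack between -0.056 and -0.036 m) or (y of ring_pear in the frame of tray between -0.168 and -0.108 m and y of flask_pear in the frame of rack between -0.148 and -0.128 m)) and x of flask_pear in the frame of rack between -0.01 and 0.01 m and z of flask_pear in the frame of rack between 0.05449 and 0.06649 m); the robot touches nothing.
It fails at once if a flask is dropped, thrown or knocked over: faster than 0.6 m/s with no finger on it ((linear speed of flask_50 above 0.6 m/s and contact force between the fingers and flask_50 below 0.05 N) or (linear speed of flask_100 above 0.6 m/s and contact force between the fingers and flask_100 below 0.05 N) or (linear speed of flask_250 above 0.6 m/s and contact force between the fingers and flask_250 below 0.05 N) or (linear speed of flask_pear above 0.6 m/s and contact force between the fingers and flask_pear below 0.05 N)).
It fails at once if two flasks are knocked together (over 5 N) (contact force between any of flask_100, flask_250, flask_pear and flask_50 above 5 N or contact force between any of flask_250, flask_pear and flask_100 above 5 N or contact force between flask_pear and flask_250 above 5 N).
It also fails if it takes over 99 s, if anything falls off the work surface, if the arm or the gripper's body presses on something with over 40 N, if the wrist force passes 120 N, or if a joint passes its speed limit or range.

## Working session

There is one attempt and no reset: what is moved stays moved. The work goes in short steps, Python scripts to look and compute and a shell command to move; the robot and the scene stay as the last step left them, time stands still between calls to the robot, and variables do not carry over. Pictures are saved under pics/ and viewed, at most 14 in all, crops included, and the job is handed in when it is done.

```bash
mkdir -p pics
cat > h.py <<'E'
import numpy as np, cv2, sys
from cell import arm
from scipy.spatial.transform import Rotation as Ro
def snap(n,fn):
    c=arm.read_camera(n); cv2.imwrite(f'pics/{fn}.png',c['frame']); 
    import pickle; pickle.dump(c,open(f'pics/{fn}.pkl','wb')); return c
def load(fn):
    import pickle; return pickle.load(open(f'pics/{fn}.pkl','rb'))
def R(c):
    o=np.array(c['orientation'],float)
    return o if o.shape==(3,3) else (Ro.from_euler('xyz',o) if o.size==3 else Ro.from_quat(o)).as_matrix()
def K(c):
    h,w=c['frame'].shape[:2]; f=h/2/np.tan(np.radians(c['vertical_fov'])/2)
    return np.array([[f,0,c['cx']],[0,f,c['cy']],[0,0,1]])
def pix2z(c,uv,z):
    p=cv2.undistortPoints(np.array([[uv]],float),K(c),np.array([c['k1'],0,0,0.]))[0,0]
    d=R(c)@np.array([p[0],-p[1],-1]); o=np.array(c['position']); return o+d*(z-o[2])/d[2]
def proj(c,P):
    q=R(c).T@(np.array(P)-c['position']); q=np.array([q[0],-q[1],-q[2]])
    return cv2.projectPoints(q[None],np.zeros(3),np.zeros(3),K(c),np.array([c['k1'],0,0,0.]))[0][0,0]
E
python3 - <<'E'
from h import *
for n in ('scene','top'):
    c=snap(n,n+'0'); print({k:v for k,v in c.items() if k!='frame'})
print(arm.get_obs())
E
```

```text
{'vertical_fov': 46.195881467332235, 'cx': 282.37193961350823, 'cy': 214.57844483416787, 'k1': 0.053687012545685454, 'position': array([1.24906512, 0.20841683, 0.83912634]), 'orientation': array([0.69681428, 0.00363613, 1.83772276])}
{'vertical_fov': 55.030570133557546, 'cx': 283.20941703086504, 'cy': 208.42839262753404, 'k1': -0.10302289286508282, 'position': array([0.488589  , 0.01043577, 0.8059772 ]), 'orientation': array([ 0.15359518,  0.02964984, -1.5500667 ])}
{'time': 0.1, 'joint_positions': array([ 1.12440356e+00,  3.00416445e-01,  1.52151046e+00,  4.92524698e-06,
        1.32072809e+00, -6.66040456e-02]), 'joint_vel': array([-0.00092482, -0.00036387, -0.00287631,  0.00033395, -0.00102361,
       -0.00066213]), 'joint_efforts': array([ 2.31951861e-03, -5.44376636e+01, -3.62361932e+01, -1.02511733e-04,
        3.01961030e-03, -3.96520875e-05]), 'position': array([0.20381867, 0.51063275, 0.24948117]), 'orientation': array([-3.14053299e+00, -7.54640447e-05,  2.76180267e+00]), 'ft_force': array([ 1.52742457, -0.17278114,  0.15603415]), 'ft_torque': array([0.02619968, 0.04804538, 0.01722   ]), 'grip_force': 0.0, 'gripper_width': 0.08528713905171521}
```

View pics/scene0.png

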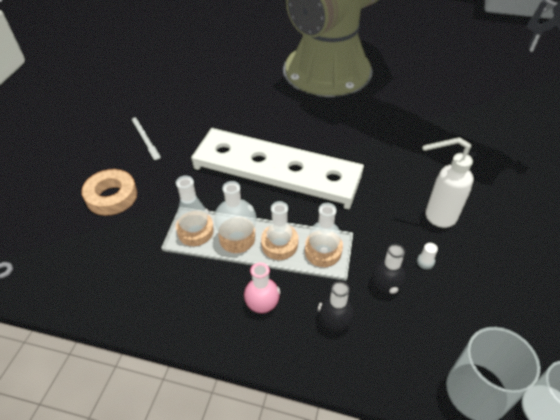

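View pics/top0.png

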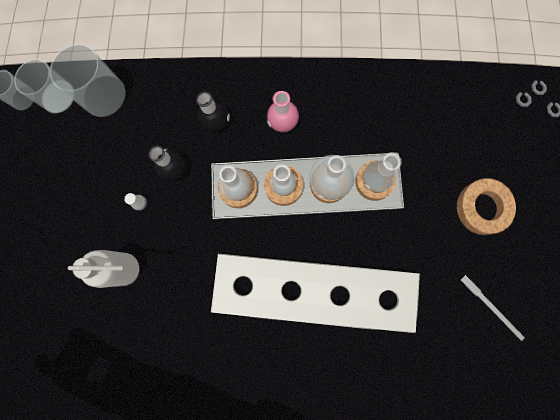

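Scene view: rack at (278,165) and tray at (258,243); flasks' necks at (185,183), (232,190), (280,210), (327,212). Look-alikes are pink at (262,290) and black at (335,310) and (390,270). In the top view the tray is the farther row, with rims near (228,173), (282,174), (336,164) and (391,161), and pink (282,115) and blacks (210,105), (165,158) outside it.

Run:
```python
from h import *
t=load('top0')['frame'];s=load('scene0')['frame']
a=cv2.resize(t[140:225,200:415],None,fx=3.7,fy=3.7,interpolation=cv2.INTER_CUBIC)
cv2.imwrite('pics/a.png',a[:, :800])
b=cv2.resize(s[170:275,160:360],None,fx=4,fy=4,interpolation=cv2.INTER_CUBIC);cv2.imwrite('pics/b.png',b)
```

```text
(no output)
```

View pics/a.png

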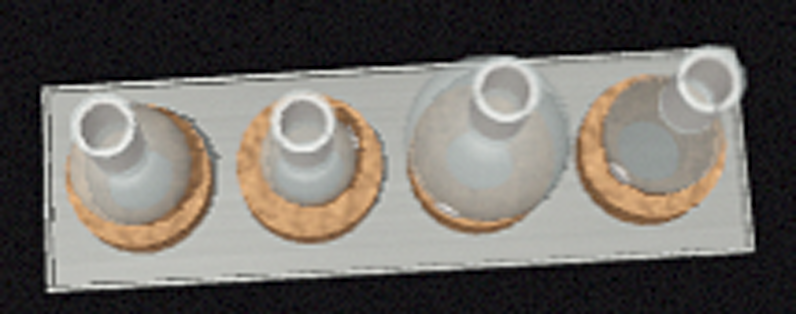

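View pics/b.png

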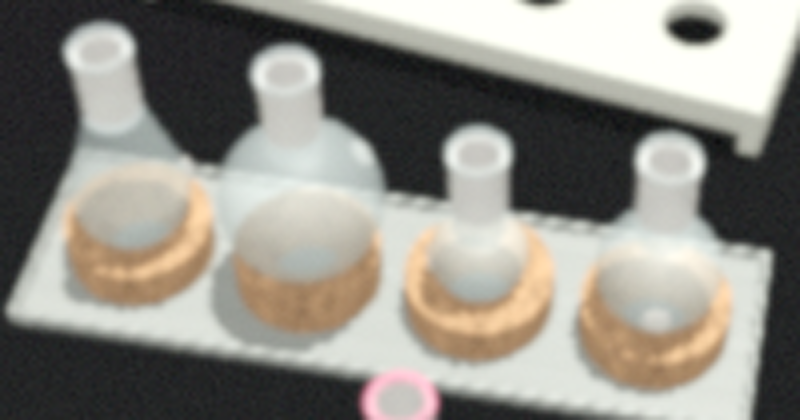

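Order left to right: flask_100, flask_50, flask_250, pear. Top rims are at (227.8,174.1), (281.9,173.2), (336.5,164.3) and (391.9,161.6). The crops match the descriptions.

Run:
```python
from h import *
t=load('top0');s=load('scene0')
rim=dict(f100=(.1397,(227.8,174.1),(327.5,210)),f50=(.1245,(281.9,173.2),(279.5,208)),f250=(.1625,(336.5,164.3),(231.8,188)),pear=(.1595,(391.9,161.6),(185,182)))
A=[]
for k,(z,a,b) in rim.items():
    A.append((pix2z(t,a,z)+pix2z(s,b,z))/2); print(k,pix2z(t,a,z).round(4),pix2z(s,b,z).round(4))
# rack wells, blob centroids
g=t['frame'][250:340,205:425]; m=(g.max(2)<110).astype(np.uint8)
n,_,st,ce=cv2.connectedComponentsWithStats(m)
W=sorted([tuple(ce[i]+[205,250]) for i in range(1,n) if 120<st[i,4]<700])
W=np.array([pix2z(t,w,.036) for w in W]); print(W.round(4))
gs=s['frame']
for w in [(223,148),(259,157),(295,166.5),(333,176)]: print('scene',pix2z(s,w,.036).round(4))
for P in (np.array(A),W):
    d=P[0]-P[3]; print('spacing',np.linalg.norm(np.diff(P[:,:2],axis=0),axis=1),'yaw',np.arctan2(-d[0],d[1]))
```

```text
f100 [0.6491 0.1282 0.1397] [0.6524 0.1299 0.1397]
f50 [0.6555 0.0364 0.1245] [0.6585 0.0385 0.1245]
f250 [ 0.6626 -0.0544  0.1625] [ 0.6656 -0.0521  0.1625]
pear [ 0.6696 -0.1466  0.1595] [ 0.6715 -0.1441  0.1595]
[[ 0.4584  0.1095  0.036 ]
 [ 0.4514  0.0182  0.036 ]
 [ 0.4439 -0.0732  0.036 ]
 [ 0.4373 -0.1642  0.036 ]]
scene [ 0.4381 -0.1638  0.036 ]
scene [ 0.4453 -0.0715  0.036 ]
scene [0.4539 0.0183 0.036 ]
scene [0.4612 0.1092 0.036 ]
spacing [0.09179604 0.09098348 0.09235193] yaw 0.07184259245782913
spacing [0.09163798 0.0917087  0.0912375 ] yaw -0.07685754294798183
```

```bash
python3 -m jog '[[1,-2,0,0,0,-0.08,5.5],[1,-2,0,0,0,-0.08,5.5],[1,-2,0,0,0,-0.08,5.5],[1,-2,0,0,0,-0.08,5.5],[1,-2,0,0,0,-0.08,5.5],[1,-2,0,0,0,-0.08,5.5],[1,-2,0,0,0,-0.08,5.5],[1,-2,0,0,0,-0.08,5.5],[1,-2,0,0,0,-0.08,5.5],[1,-2,0,0,0,-0.08,5.5],[1,-2,0,0,0,-0.08,5.5],[1,-2,0,0,0,-0.08,5.5],[1,-2,0,0,0,-0.08,5.5],[1,-2,0,0,0,-0.08,5.5],[1,-2,0,0,0,-0.07,5.5],[0,0,0,0,0,0,5.5]]' 30
python3 -m jog '[[2.5,-0.7,0,0,0,0,5.5],[2.5,-0.7,0,0,0,0,5.5],[2.5,-0.7,0,0,0,0,5.5],[2.5,-0.7,0,0,0,0,5.5],[2.5,-0.7,0,0,0,0,5.5],[2.5,-0.7,0,0,0,0,5.5],[2.5,-0.7,0,0,0,0,5.5],[2.5,-0.7,0,0,0,0,5.5],[2.5,-0.7,0,0,0,0,5.5],[2.5,-0.7,0,0,0,0,5.5],[2.5,-0.7,0,0,0,0,5.5],[2.2,-0.5,0,0,0,0,5.5],[0,0,0,0,0,0,5.5],[0,0,0,0,0,0,5.5]]'
python3 - <<'E'
from h import *
o=arm.get_obs();print(o['position'],o['orientation'],o['joint_positions'])
E
```

```text
time: 1.43
position: [0.3548, 0.2085, 0.2498]
orientation: [-3.141, 0.001, 1.565]
ft_force: [-0.9, 0.6, -0.0]
gripper_width: 0.0547
grip_force: 0.0
time: 2.6
position: [0.6511, 0.1289, 0.2487]
orientation: [-3.14, 0.0, 1.572]
ft_force: [-1.0, 0.1, 0.1]
gripper_width: 0.0548
grip_force: 0.0
[0.65109641 0.128851   0.24865984] [-3.13981979e+00  1.82287501e-04  1.57189456e+00] [1.40180394e-01 5.62574404e-01 1.15352796e+00 6.59298541e-05
 1.42727130e+00 1.39072836e-01]
```

```bash
python3 -m jog '[[0,0,-2,0,0,0,5.5],[0,0,-2,0,0,0,5.5],[0,0,-2,0,0,0,5.5],[0,0,-2,0,0,0,5.5],[0,0,-2,0,0,0,5.5],[0,0,-1.5,0,0,0,5.5],[0,0,-1,0,0,0,5.5],[0,0,-0.8,0,0,0,5.5],[0,0,0,0,0,0,5.5],[0,0,0,0,0,0,5.5]]' 30
python3 - <<'E'
from h import *
snap('wrist','w1')
E
```

```text
time: 3.43
position: [0.6509, 0.129, 0.1175]
orientation: [3.141, -0.0, 1.572]
ft_force: [0.0, 0.4, 1.0]
gripper_width: 0.0553
grip_force: 0.0
```

View pics/w1.png

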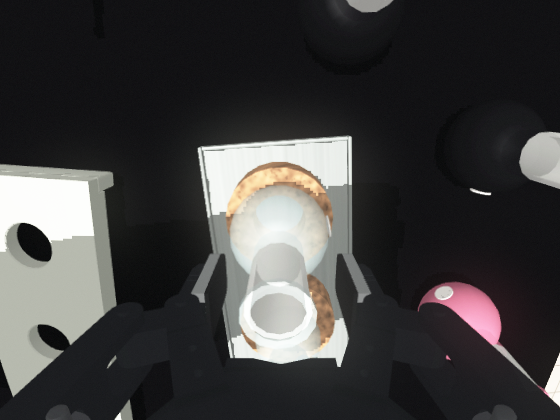

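The neck rim at (280,312) is centred between the fingers at about (205,280) and (352,280). I'll close and lift.

```bash
python3 -m jog '[[0,0,-0.15,0,0,0,4],[0,0,0,0,0,0,3.3],[0,0,0,0,0,0,2.8],[0,0,0,0,0,0,2.2],[0,0,0,0,0,0,2],[0,0,0,0,0,0,2],[0,0,0,0,0,0,2],[0,0,0,0,0,0,2]]' 30
python3 -m jog '[[0,0,0.5,0,0,0,2],[0,0,1,0,0,0,2],[0,0,1,0,0,0,2],[0,0,1,0,0,0,2],[0,0,1,0,0,0,2],[0,0,1,0,0,0,2],[0,0,0.5,0,0,0,2],[0,0,0,0,0,0,2]]'
```

```text
time: 4.15
position: [0.651, 0.1288, 0.1159]
orientation: [3.141, -0.0, 1.572]
ft_force: [-2.3, -0.5, 6.1]
gripper_width: 0.0272
grip_force: 29.2
time: 4.82
position: [0.6514, 0.1289, 0.1773]
orientation: [3.139, -0.0, 1.572]
ft_force: [-0.2, 0.2, -1.6]
gripper_width: 0.0269
grip_force: 29.5
```

```bash
python3 -m jog '[[-0.6,-0.1,0,0,0,0,2],[-1.2,-0.1,0,0,0,0,2],[-1.8,-0.2,0,0,0,0,2],[-1.8,-0.2,0,0,0,0,2],[-1.8,-0.2,0,0,0,0,2],[-1.8,-0.2,0,0,0,0,2],[-1.8,-0.2,0,0,0,0,2],[-1.8,-0.2,0,0,0,0,2],[-1.8,-0.2,0,0,0,0,2],[-1.8,-0.2,0,0,0,0,2],[-1.6,-0.1,0,0,0,0,2],[-1,-0.1,0,0,0,0,2],[-0.2,0,0,0,0,0,2],[0,0,0,0,0,0,2],[0,0,0,0,0,0,2],[0,0,0,0,0,0,2]]'
python3 -m jog '[[0,0,-1,0,0,0,2],[0,0,-1,0,0,0,2],[0,0,-1,0,0,0,2],[0,0,-1,0,0,0,2],[0,0,-0.6,0,0,0,2],[0,0,-0.3,0,0,0,2],[0,0,0,0,0,0,2],[0,0,0,0,0,0,2]]'
```

```text
time: 6.15
position: [0.4613, 0.1088, 0.1753]
orientation: [-3.142, 0.0, 1.572]
ft_force: [-0.4, -0.2, -1.9]
gripper_width: 0.0276
grip_force: 29.6
time: 6.82
position: [0.461, 0.1088, 0.1266]
orientation: [3.141, 0.0, 1.572]
ft_force: [-0.2, 0.2, -0.8]
gripper_width: 0.0274
grip_force: 29.6
```

```bash
python3 -m jog '[[-0.1,0,-0.1,0,0,0,2],[0,0,-0.1,0,0,0,2],[0,0,-0.1,0,0,0,2],[0,0,0,0,0,0,2]]'
python3 -m jog '[[0,0,-0.1,0,0,0,2],[0,0,0,0,0,0,2],[0,0,0,0,0,0,2]]'
python3 - <<'E'
from h import *
snap('top','t1'); c=snap('scene','s1')
cv2.imwrite('pics/s1c.png',cv2.resize(c['frame'][60:270,150:400],None,fx=2.8,fy=2.8))
E
```

```text
time: 7.15
position: [0.4599, 0.1089, 0.1237]
orientation: [3.141, -0.0, 1.572]
ft_force: [-2.0, 0.3, 2.1]
gripper_width: 0.0275
grip_force: 30.2
time: 7.4
position: [0.4601, 0.109, 0.1234]
orientation: [3.141, -0.0, 1.572]
ft_force: [-4.9, 0.8, 12.5]
gripper_width: 0.027
grip_force: 31.6
```

View pics/s1c.png

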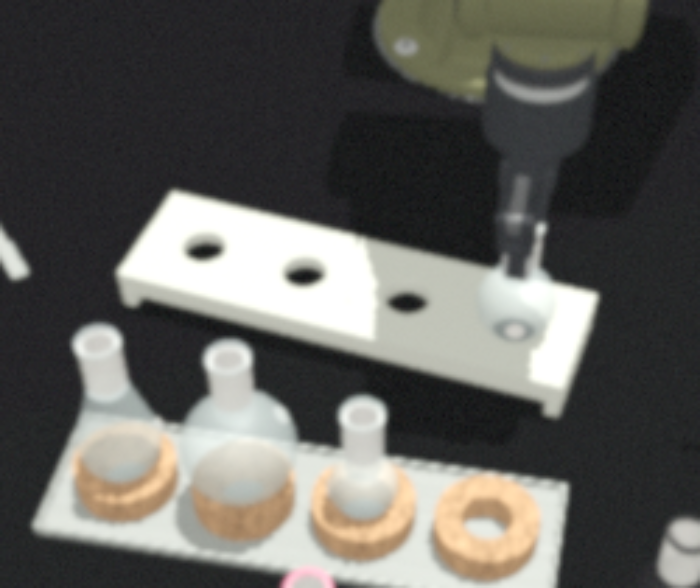

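Flask_100 is seated in the leftmost well (crop (515,300)), confirmed by the 12 N contact. I'll release and go to flask_50.

```bash
python3 -m jog '[[0,0,0.1,0,0,0,2.8],[0,0,0,0,0,0,3.4],[0,0,0,0,0,0,4.2],[0,0,0,0,0,0,5.5],[0,0,0,0,0,0,5.5],[0,0,0,0,0,0,5.5],[0,0,1,0,0,0,5.5],[0,0,2,0,0,0,5.5],[0,0,2,0,0,0,5.5],[0,0,2,0,0,0,5.5],[0,0,0.6,0,0,0,5.5]]'
python3 -m jog '[[1,-0.4,0,0,0,0,5.5],[2,-0.7,0,0,0,0,5.5],[2,-0.7,0,0,0,0,5.5],[2,-0.7,0,0,0,0,5.5],[2,-0.7,0,0,0,0,5.5],[2,-0.7,0,0,0,0,5.5],[2,-0.7,0,0,0,0,5.5],[2,-0.7,0,0,0,0,5.5],[2,-0.7,0,0,0,0,5.5],[2,-0.7,0,0,0,0,5.5],[0.7,-0.4,0,0,0,0,5.5],[0,0,0,0,0,0,5.5],[0,0,0,0,0,0,5.5]]'
```

```text
time: 8.42
position: [0.4608, 0.109, 0.2029]
orientation: [3.137, -0.001, 1.572]
ft_force: [0.3, 0.0, 0.6]
gripper_width: 0.055
grip_force: 0.0
time: 9.5
position: [0.6565, 0.0376, 0.1982]
orientation: [-3.14, -0.0, 1.571]
ft_force: [-1.2, -0.5, -0.2]
gripper_width: 0.0552
grip_force: 0.0
```

```bash
python3 -m jog '[[0,0,-1,0,0,0,5.5],[0,0,-2,0,0,0,5.5],[0,0,-2,0,0,0,5.5],[0,0,-2,0,0,0,5.5],[0,0,-1.5,0,0,0,5.5],[0,0,-1.0,0,0,0,5.5],[0,0,-0.2,0,0,0,5.5],[0,0,0,0,0,0,4],[0,0,0,0,0,0,3.3],[0,0,0,0,0,0,2.8],[0,0,0,0,0,0,2.2],[0,0,0,0,0,0,2],[0,0,0,0,0,0,2],[0,0,0,0,0,0,2],[0,0,0,0,0,0,2]]' 30
python3 -m jog '[[0,0,0.5,0,0,0,2],[0,0,1,0,0,0,2],[0,0,1,0,0,0,2],[0,0,1,0,0,0,2],[0,0,1,0,0,0,2],[0,0,1,0,0,0,2],[0,0,0.5,0,0,0,2],[0,0,0,0,0,0,2],[0,0,0,0,0,0,2]]'
```

```text
time: 10.75
position: [0.6572, 0.0379, 0.1035]
orientation: [3.14, -0.0, 1.572]
ft_force: [-2.6, -0.2, 6.2]
gripper_width: 0.0278
grip_force: 29.7
time: 11.5
position: [0.6569, 0.0378, 0.1625]
orientation: [3.141, -0.0, 1.572]
ft_force: [0.1, 0.2, -0.8]
gripper_width: 0.0274
grip_force: 29.6
```

```bash
python3 -m jog '[[-0.6,-0.1,0,0,0,0,2],[-1.2,-0.1,0,0,0,0,2],[-1.8,-0.2,0,0,0,0,2],[-1.8,-0.2,0,0,0,0,2],[-1.8,-0.2,0,0,0,0,2],[-1.8,-0.2,0,0,0,0,2],[-1.8,-0.2,0,0,0,0,2],[-1.8,-0.2,0,0,0,0,2],[-1.8,-0.2,0,0,0,0,2],[-1.8,-0.2,0,0,0,0,2],[-1.8,-0.1,0,0,0,0,2],[-1.5,-0.1,0,0,0,0,2],[-0.8,0,0,0,0,0,2],[-0.2,0,0,0,0,0,2],[0,0,0,0,0,0,2],[0,0,0,0,0,0,2]]'
python3 -m jog '[[0,0,-1,0,0,0,2],[0,0,-1,0,0,0,2],[0,0,-1,0,0,0,2],[0,0,-1,0,0,0,2],[0,0,-0.5,0,0,0,2],[0,0,-0.2,0,0,0,2],[0,0,0,0,0,0,2],[0,0,0,0,0,0,2]]'
```

```text
time: 12.83
position: [0.4524, 0.0178, 0.1625]
orientation: [3.141, -0.0, 1.572]
ft_force: [0.2, 0.4, -0.7]
gripper_width: 0.027
grip_force: 29.6
time: 13.5
position: [0.4521, 0.0178, 0.1156]
orientation: [3.141, 0.0, 1.572]
ft_force: [1.3, 1.4, -0.8]
gripper_width: 0.0273
grip_force: 29.6
```

```bash
python3 -m jog '[[0,0,-0.1,0,0,0,2],[0,0,-0.1,0,0,0,2],[0,0,-0.1,0,0,0,2],[0,0,-0.1,0,0,0,2],[0,0,0,0,0,0,2],[0,0,0,0,0,0,2]]'
python3 -m jog '[[0,0,-0.1,0,0,0,2],[0,0,0,0,0,0,2],[0,0,0,0,0,0,2]]'
```

```text
time: 14.0
position: [0.4518, 0.0179, 0.1115]
orientation: [-3.141, -0.0, 1.572]
ft_force: [-0.9, 1.0, 0.4]
gripper_width: 0.0269
grip_force: 29.7
time: 14.25
position: [0.4517, 0.018, 0.1106]
orientation: [-3.141, -0.0, 1.572]
ft_force: [-4.3, 2.3, 5.4]
gripper_width: 0.0272
grip_force: 30.7
```

```bash
python3 -m jog '[[0,0,-0.05,0,0,0,2.8],[0,0,0,0,0,0,3.4],[0,0,0,0,0,0,4.2],[0,0,0,0,0,0,5.5],[0,0,0,0,0,0,5.5],[0,0,0,0,0,0,5.5],[0,0,1,0,0,0,5.5],[0,0,2,0,0,0,5.5],[0,0,2,0,0,0,5.5],[0,0,2,0,0,0,5.5],[0,0,2,0,0,0,5.5],[0,0,1.5,0,0,0,5.5]]'
python3 -m jog '[[1,-0.3,0,0,0,0,5.5],[2,-0.7,0,0,0,0,5.5],[2,-0.7,0,0,0,0,5.5],[2,-0.7,0,0,0,0,5.5],[2,-0.7,0,0,0,0,5.5],[2,-0.7,0,0,0,0,5.5],[2,-0.7,0,0,0,0,5.5],[2,-0.7,0,0,0,0,5.5],[2,-0.7,0,0,0,0,5.5],[2,-0.7,0,0,0,0,5.5],[1.7,-0.4,0,0,0,0,5.5],[0.5,-0.1,0,0,0,0,5.5],[0,0,0,0,0,0,5.5],[0,0,0,0,0,0,5.5]]'
```

```text
time: 15.25
position: [0.4521, 0.0178, 0.2175]
orientation: [3.14, 0.0, 1.572]
ft_force: [0.4, -0.4, 0.0]
gripper_width: 0.0551
grip_force: 0.0
time: 16.42
position: [0.6633, -0.0529, 0.2151]
orientation: [-3.141, -0.0, 1.572]
ft_force: [0.1, 0.6, 0.4]
gripper_width: 0.055
grip_force: 0.0
```

Run:
```python
from h import *
c=snap('top','t2'); s=snap('scene','s2')
cv2.imwrite('pics/t2c.png',np.hstack([cv2.resize(c['frame'][140:340,200:430],None,fx=1.7,fy=1.7),cv2.resize(s['frame'][100:300,150:380],None,fx=1.7,fy=1.7)]))
```

```text
(no output)
```

View pics/t2c.png

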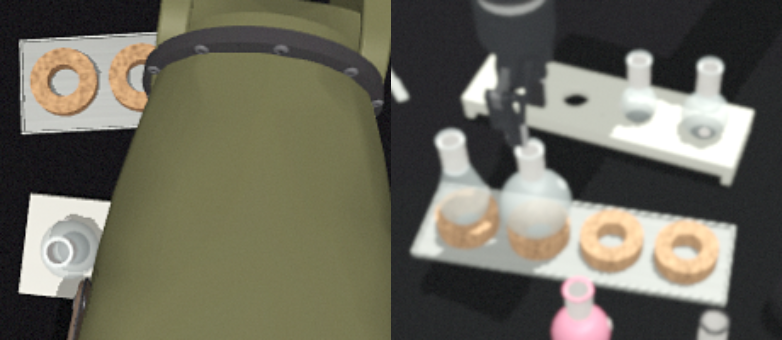

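Both flasks stand upright in the two left wells, with necks at (710,68) and (640,62) in the combined picture. The arm is above flask_250.

```bash
python3 -m jog '[[0,0,-1,0,0,0,5.5],[0,0,-2,0,0,0,5.5],[0,0,-2,0,0,0,5.5],[0,0,-1.5,0,0,0,5.5],[0,0,-1.0,0,0,0,5.5],[0,0,-0.3,0,0,0,5.5],[0,0,0,0,0,0,4],[0,0,0,0,0,0,3.3],[0,0,0,0,0,0,2.8],[0,0,0,0,0,0,2.2],[0,0,0,0,0,0,2],[0,0,0,0,0,0,2],[0,0,0,0,0,0,2],[0,0,0,0,0,0,2]]' 40
python3 -m jog '[[0,0,0.5,0,0,0,2],[0,0,1,0,0,0,2],[0,0,1,0,0,0,2],[0,0,1,0,0,0,2],[0,0,1,0,0,0,2],[0,0,1,0,0,0,2],[0,0,0.5,0,0,0,2],[0,0,0,0,0,0,2],[0,0,0,0,0,0,2]]'
```

```text
time: 17.68
position: [0.6642, -0.0532, 0.1382]
orientation: [3.14, 0.0, 1.572]
ft_force: [-3.0, 0.5, 6.0]
gripper_width: 0.0271
grip_force: 39.1
time: 18.43
position: [0.6639, -0.0532, 0.197]
orientation: [3.141, 0.0, 1.572]
ft_force: [0.3, 0.0, -2.1]
gripper_width: 0.0266
grip_force: 39.4
```

```bash
python3 -m jog '[[-0.6,-0.1,0,0,0,0,2],[-1.2,-0.1,0,0,0,0,2],[-1.8,-0.2,0,0,0,0,2],[-1.8,-0.2,0,0,0,0,2],[-1.8,-0.2,0,0,0,0,2],[-1.8,-0.2,0,0,0,0,2],[-1.8,-0.2,0,0,0,0,2],[-1.8,-0.2,0,0,0,0,2],[-1.8,-0.2,0,0,0,0,2],[-1.8,-0.2,0,0,0,0,2],[-1.8,-0.1,0,0,0,0,2],[-1.8,0,0,0,0,0,2],[-1.3,0,0,0,0,0,2],[-0.8,0,0,0,0,0,2],[0,0,0,0,0,0,2],[0,0,0,0,0,0,2],[0,0,0,0,0,0,2]]'
python3 -m jog '[[0,0,-1,0,0,0,2],[0,0,-1,0,0,0,2],[0,0,-1,0,0,0,2],[0,0,-1,0,0,0,2],[0,0,-0.5,0,0,0,2],[0,0,-0.1,0,0,0,2],[0,0,0,0,0,0,2],[0,0,0,0,0,0,2]]'
python3 -m jog '[[0,0,-0.1,0,0,0,2],[0,0,-0.1,0,0,0,2],[0,0,-0.1,0,0,0,2],[0,0,0,0,0,0,2],[0,0,0,0,0,0,2]]'
```

```text
time: 19.85
position: [0.4454, -0.0722, 0.1969]
orientation: [3.141, 0.0, 1.572]
ft_force: [0.5, 0.1, -1.1]
gripper_width: 0.0272
grip_force: 39.8
time: 20.52
position: [0.4451, -0.0722, 0.1512]
orientation: [3.141, 0.0, 1.572]
ft_force: [-0.5, 0.5, -2.5]
gripper_width: 0.0272
grip_force: 39.8
time: 20.93
position: [0.4449, -0.0722, 0.148]
orientation: [3.142, 0.0, 1.572]
ft_force: [-0.4, -0.2, -1.4]
gripper_width: 0.027
grip_force: 39.8
```

```bash
python3 -m jog '[[0,0,-0.1,0,0,0,2],[0,0,-0.1,0,0,0,2],[0,0,0,0,0,0,2],[0,0,0,0,0,0,2]]'
python3 -m jog '[[0,0,-0.1,0,0,0,2],[0,0,0,0,0,0,2],[0,0,0,0,0,0,2]]'
```

```text
time: 21.27
position: [0.4449, -0.0722, 0.1459]
orientation: [-3.141, -0.0, 1.572]
ft_force: [-0.3, -0.6, -1.2]
gripper_width: 0.0268
grip_force: 39.8
time: 21.52
position: [0.4451, -0.0723, 0.1454]
orientation: [3.141, 0.0, 1.572]
ft_force: [-1.9, -0.4, 5.8]
gripper_width: 0.027
grip_force: 40.7
```

```bash
python3 -m jog '[[0,0,-0.05,0,0,0,2.8],[0,0,0,0,0,0,3.4],[0,0,0,0,0,0,4.2],[0,0,0,0,0,0,5.5],[0,0,0,0,0,0,5.5],[0,0,0,0,0,0,5.5],[0,0,1,0,0,0,5.5],[0,0,2,0,0,0,5.5],[0,0,2,0,0,0,5.5],[0,0,2,0,0,0,5.5],[0,0,1,0,0,0,5.5],[0,0,0.5,0,0,0,5.5]]'
python3 -m jog '[[1,-0.3,0,0,0,0,5.5],[2,-0.7,0,0,0,0,5.5],[2,-0.7,0,0,0,0,5.5],[2,-0.7,0,0,0,0,5.5],[2,-0.7,0,0,0,0,5.5],[2,-0.7,0,0,0,0,5.5],[2,-0.7,0,0,0,0,5.5],[2,-0.7,0,0,0,0,5.5],[2,-0.7,0,0,0,0,5.5],[2,-0.7,0,0,0,0,5.5],[2,-0.4,0,0,0,0,5.5],[1.5,-0.3,0,0,0,0,5.5],[0,0,0,0,0,0,5.5],[0,0,0,0,0,0,5.5]]'
```

```text
time: 22.52
position: [0.4453, -0.0723, 0.2313]
orientation: [3.139, 0.001, 1.572]
ft_force: [0.2, -0.5, 0.6]
gripper_width: 0.0551
grip_force: 0.0
time: 23.68
position: [0.6698, -0.1452, 0.2279]
orientation: [-3.14, -0.001, 1.572]
ft_force: [-0.5, 0.2, -0.2]
gripper_width: 0.0551
grip_force: 0.0
```

```bash
python3 -m jog '[[0,0,-1,0,0,0,5.5],[0,0,-2,0,0,0,5.5],[0,0,-2,0,0,0,5.5],[0,0,-2,0,0,0,5.5],[0,0,-1.2,0,0,0,5.5],[0,0,-0.7,0,0,0,5.5],[0,0,-0.2,0,0,0,5.5],[0,0,0,0,0,0,4],[0,0,0,0,0,0,3.3],[0,0,0,0,0,0,2.8],[0,0,0,0,0,0,2.2],[0,0,0,0,0,0,2],[0,0,0,0,0,0,2],[0,0,0,0,0,0,2],[0,0,0,0,0,0,2]]' 35
python3 -m jog '[[0,0,0.5,0,0,0,2],[0,0,1,0,0,0,2],[0,0,1,0,0,0,2],[0,0,1,0,0,0,2],[0,0,1,0,0,0,2],[0,0,1,0,0,0,2],[0,0,0.5,0,0,0,2],[0,0,0,0,0,0,2],[0,0,0,0,0,0,2]]'
```

```text
time: 24.93
position: [0.6702, -0.1453, 0.1395]
orientation: [3.14, 0.0, 1.572]
ft_force: [-1.9, -0.5, 6.3]
gripper_width: 0.0273
grip_force: 34.3
time: 25.68
position: [0.6699, -0.1452, 0.1985]
orientation: [3.142, 0.0, 1.572]
ft_force: [-0.2, -0.4, -1.2]
gripper_width: 0.027
grip_force: 34.5
```

```bash
python3 -m jog '[[-0.6,-0.1,0,0,0,0,2],[-1.2,-0.1,0,0,0,0,2],[-1.8,-0.2,0,0,0,0,2],[-1.8,-0.2,0,0,0,0,2],[-1.8,-0.2,0,0,0,0,2],[-1.8,-0.2,0,0,0,0,2],[-1.8,-0.2,0,0,0,0,2],[-1.8,-0.2,0,0,0,0,2],[-1.8,-0.2,0,0,0,0,2],[-1.8,-0.2,0,0,0,0,2],[-1.8,-0.1,0,0,0,0,2],[-1.8,0,0,0,0,0,2],[-1.8,0,0,0,0,0,2],[-1.2,0,0,0,0,0,2],[-0.4,0,0,0,0,0,2],[0,0,0,0,0,0,2],[0,0,0,0,0,0,2],[0,0,0,0,0,0,2]]'
python3 -m jog '[[0,0,-1,0,0,0,2],[0,0,-1,0,0,0,2],[0,0,-1,0,0,0,2],[0,0,-1,0,0,0,2],[0,0,-0.5,0,0,0,2],[0,0,-0.2,0,0,0,2],[0,0,0,0,0,0,2],[0,0,0,0,0,0,2]]'
python3 -m jog '[[0,0,-0.1,0,0,0,2],[0,0,-0.1,0,0,0,2],[0,0,-0.1,0,0,0,2],[0,0,0,0,0,0,2],[0,0,0,0,0,0,2]]'
```

```text
time: 27.18
position: [0.4384, -0.1642, 0.1984]
orientation: [3.142, -0.0, 1.572]
ft_force: [-0.8, -0.1, -0.7]
gripper_width: 0.0274
grip_force: 34.6
time: 27.85
position: [0.4381, -0.1643, 0.1517]
orientation: [3.141, 0.0, 1.572]
ft_force: [1.4, 0.9, 0.6]
gripper_width: 0.0272
grip_force: 34.6
time: 28.27
position: [0.4379, -0.1642, 0.1485]
orientation: [3.142, 0.0, 1.572]
ft_force: [-0.2, -0.1, -1.3]
gripper_width: 0.0273
grip_force: 34.6
```

```bash
python3 -m jog '[[0,0,-0.1,0,0,0,2],[0,0,-0.05,0,0,0,2],[0,0,0,0,0,0,2],[0,0,0,0,0,0,2]]'
python3 -m jog '[[0,0,-0.1,0,0,0,2],[0,0,0,0,0,0,2],[0,0,0,0,0,0,2]]'
```

```text
time: 28.6
position: [0.4379, -0.1643, 0.1473]
orientation: [-3.142, 0.0, 1.572]
ft_force: [-3.8, 0.1, 5.4]
gripper_width: 0.0271
grip_force: 35.3
time: 28.85
position: [0.4379, -0.1644, 0.1468]
orientation: [3.141, 0.001, 1.572]
ft_force: [-6.0, -0.3, 13.3]
gripper_width: 0.0271
grip_force: 36.5
```

Seated. I'll release, rise to about z 0.25, and move aside in -y so the view is clear.

```bash
python3 -m jog '[[0,0,0.1,0,0,0,2.8],[0,0,0,0,0,0,3.4],[0,0,0,0,0,0,4.2],[0,0,0,0,0,0,5.5],[0,0,0,0,0,0,5.5],[0,0,0,0,0,0,5.5],[0,0,1,0,0,0,5.5],[0,0,2,0,0,0,5.5],[0,0,2,0,0,0,5.5],[0,0,2,0,0,0,5.5],[0,0,2,0,0,0,5.5],[0,0,1,0,0,0,5.5]]'
python3 -m jog '[[0,-1,0,0,0,0,5.5],[0,-2,0,0,0,0,5.5],[0,-2,0,0,0,0,5.5],[0,-2,0,0,0,0,5.5],[0,-2,0,0,0,0,5.5],[0,-2,0,0,0,0,5.5],[0,-2,0,0,0,0,5.5],[0,-1,0,0,0,0,5.5],[0,0,0,0,0,0,5.5],[0,0,0,0,0,0,5.5]]'
python3 - <<'E'
from h import *
c=snap('top','t3'); s=snap('scene','s3')
cv2.imwrite('pics/t3c.png',np.hstack([cv2.resize(c['frame'][140:340,200:430],None,fx=1.7,fy=1.7),cv2.resize(s['frame'][100:300,150:380],None,fx=1.7,fy=1.7)]))
for k,w,z in (('100',(.4595,.1093),.1467),('50',(.4525,.0182),.1315),('250',(.4447,-.0723),.1695),('pear',(.4377,-.164),.1665)):
    print(k,[((proj(i,[*w,z])-o)*1.7+[a,0]).round() for i,o,a in ((c,[200,140],0),(s,[150,100],391))])
E
```

```text
time: 29.85
position: [0.4383, -0.1644, 0.25]
orientation: [3.139, 0.001, 1.572]
ft_force: [0.9, 0.4, 0.3]
gripper_width: 0.0551
grip_force: 0.0
time: 30.68
position: [0.4376, -0.3041, 0.2461]
orientation: [-3.141, -0.001, 1.571]
ft_force: [0.2, -0.2, 0.1]
gripper_width: 0.0552
grip_force: 0.0
100 [array([ 58., 251.]), array([709.,  65.])]
50 [array([153., 259.]), array([639.,  58.])]
250 [array([252., 272.]), array([572.,  19.])]
pear [array([351., 281.]), array([505.,   6.])]
```

View pics/t3c.png

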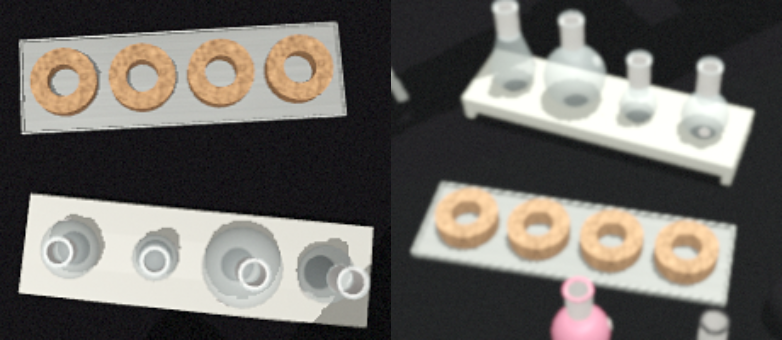

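All four flasks are seated upright in order. Rims at (58,251), (155,258), (254,273) and (353,281) match the predictions within 2 px, and the pink and black look-alikes are untouched.

```bash
python3 -c "
from cell import arm; print(arm.finish_job())"
```

```text
the job is handed in; nothing more can be done
None
```

I moved all four flasks to the rack in their original left-to-right order (100, 50, 250, pear), each seated upright in its well, and handed the job in; no verdict came back.

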